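# Snug up the water-bath plug of the chocolate melter

## Task

Take the tee key from its mat, fit it over the square head of the melter's brass plug and turn it clockwise until the tapered plug goes snug, without over-tightening it. Then lift the key off and stand it upright back on its mat, leaving the tray, jar and mould where they are.

Things in the scene. Friction and masses are not known exactly. Their poses are not given: they have to be found in the camera images.
- melter: table-top chocolate melter, a fixed steel box 260 x 260 x 100 mm (deck 100 mm above the work surface); a round pan lid 170 mm wide with a black knob (top 142 mm above the work surface) on its +x half. Origin: centre of its underside; x points from the plug to the pan. The plug's upright axis lies 70 mm from the origin along -x.
- plug_head (a point): top centre of the brass plug's upright square head, 14 mm across flats, its top 4 mm stepped in to 9 mm as a lead. It stands on a round flange 46 mm wide whose upper face is 18 mm below this point and 6 mm above the deck. z up, x normal to a flat; turns with the plug. Clockwise from above tightens.
- seal: hard seal block 24 x 28 x 24 mm hidden in the bore inside the melter, out of sight and reach; origin: centre of its underside. The plug wedges against it once it bites. Snug is a turning torque of about 0.32 N m; under 0.27 N m it may leak, over 0.4 N m the seal may be crushed.
- plug: the tapered plug itself, already started in its thread; origin on its axis, 24 mm below plug_head. It does not visibly sink. Turned clockwise it first runs freely (drag about 0.05 N m) for an unknown angle of about 0.05 to 0.9 rad (plus the key's play); then it bites and the torque climbs steeply, 0.1 N m per 0.1 rad of key turn or more. It stays where it is left.
- key_bar (a point): centre of the tee key's handle bar, the place to grip: flat bar 66 mm long (key's x) x 14 mm wide (y) x 16 mm high. The steel key, about 0.3 kg, stands upright on its mat; bar centre 88 mm above its foot, on a shank 12 mm thick (50 mm long) over a square socket 29 mm wide, 32 mm high.
- key_foot (a point): centre of the key's open lower end, z up along the key, x along the bar. The socket opens downward: 16.8 mm square inside, 24 mm deep, flats square to the key's x and y. It fits the square head in any of four directions with about 0.2 rad of turning play each way; fully on, its foot rests on the plug's flange.
- mat_top (a point): centre of the top face of the key's mat, a flat dark rubber square 120 x 120 mm, 3 mm thick, fixed on the work surface.
- tray: black tray of chocolates 120 x 150 x 18 mm, a bystander. Origin: centre of its underside.
- jar: jar with a steel lid, 68 mm wide, 110 mm high, a bystander. Origin: centre of its underside.
- mould: grey mould block 70 x 130 x 22 mm, a bystander. Origin: centre of its underside.
Not all that is in view belongs to the job. Leave any red look-alike of the part that bears mat_top alone.

How it is judged (in metres and radians):
On the way, in this order (a step that is already met when the one before it is completed fails the run):
1. the key is fitted upright over the plug's square head (horizontal distance between key_foot and plug below 0.006 m and z of key_foot in the frame of plug_head below -0.01 m and angle between key_foot's own z axis and vertical below 0.2 rad), for 0.1 s.
2. the plug has been turned snug: it presses on its seal with more than 18 N while the key is on it (a turning torque of about 0.2 N m) (contact force between plug and seal above 18 N and z of key_foot in the frame of plug_head below -0.005 m), for 0.2 s.
At the end, for the whole second after the job is handed in: The plug is snug (let go, it still presses on its seal with more than 12 N) and the key stands upright (within 0.1 rad) on its mat, its foot within 60 mm of the mat's centre and within 4 mm of its face (contact force between plug and seal above 12 N and horizontal distance between key_foot and mat_top below 0.06 m and z of key_foot in the frame of mat_top below 0.004 m and angle between key_foot's own z axis and vertical below 0.1 rad); the robot touches nothing.
It fails at once if the plug is over-tightened (more than 60 N on its seal, a turning torque of about 0.5 N m) (contact force between plug and seal above 60 N).
It fails at once if a bystander (tray, jar, mould) is moved by more than 20 mm (distance of any of tray, jar, mould from where it was at the start of the episode above 0.02 m).
It also fails if it takes over 61 s, if anything falls off the work surface, if the arm or the gripper's body presses on something with over 40 N, if the wrist force passes 120 N, or if a joint passes its speed limit or range.

## Robot

A 6-joint arm with a two-finger parallel gripper is mounted at the origin on the work surface. World frame = base frame: x ahead of the robot, y to its left, z up, the work surface at z = 0. Lengths are in mm, angles in rad, forces in N, time in s.
With the tool pointing down it reaches from about 275 to 775 mm from the base axis. Payload 14.6 kg.
Tool frame: the origin (TCP) lies on the front face of the gripper's body, between the roots of the fingers; the fingertips stand 73 mm ahead of it and the grasp point (between the pads) lies 54 mm ahead of it; z points along the fingers, y is the line along which they close (so a half turn about z gives the same grasp; the last joint's range is limited). The gripper opens to 85 mm and grips with 20 to 120 N. Pads are 22 mm wide; open, the fingers measure 114 mm over their backs; the gripper's body (76 mm by 85 mm) begins 54 mm behind the grasp point. The pads swing forward as they close: fully open they stand 13 mm farther back than shut.
Start: joints at [1.131, 0.263, -0.048, 1.259, 0, 1.415], TCP at [147.512, 503.854, 303.878] pointing down, gripper open.
Joint ranges: [-2.65, 2.65], [-0.89, 1.7], [-1.18, 1.37], [-2.13, 2.11], [-1.35, 1.29], [-3.14, 3.14]. Speed limits (rad/s): [1.89, 1.89, 2.57, 2.79, 3.14, 3.14].

## Interface

Orientations are given as a rotation vector (axis times angle).
In Python, from rig import robot gives the robot as it stands.
- The arm moves only by the tool move_arm, never from a script. Its argument "motion" is text: rows parted by semicolons, each of 7 numbers parted by spaces: the opening, from 0 (shut) to 1 (fully open), then the shift along the tool's x, y, z each as a share of 0.2 m, from -1 to 1, then the turn, a rotation vector about the tool's x, y, z each as a share of 90 degrees, from -1 to 1. A call has 1 to 20 rows; each row is the pose to reach, as a shift and turn from the pose commanded when the call began, along the tool's axes at that moment; what a row does not reach only later rows make up. A row lasts 1/8 s, in which the tool goes at most 62.5 mm and 10.7 degrees, less where a joint would pass 70% of its speed; a pose out of reach is approached as far as the arm can. A call with a number of a shift or a turn outside -1 to 1 is refused whole. A call with a gripper value outside its range is refused whole. The fingers move at their own pace and stop on an object; the grip force is fixed at half the most. Time passes only in rows, so rows that repeat a pose let the fingers close. It gives the time, the measured TCP pose, the force, the opening and the grip force at its end, in the units of the state.
- robot.sense(): the state, without advancing time (a new reading comes with each control period).
- robot.snapshot(name): name is "side" or "top" or "wrist"; returns (picture, depth): 420x560x3 uint8, red, green, blue; 420x560 float32, mm along the optical axis (not along the pixel's ray), 0 where there is no reading.
- robot.camera_params(name): a dict with "K" (3x3 intrinsics, pixels), "R" (3x3) and "t" (3): a world point X has camera coordinates R X + t. Camera axes: x right, y down, z forward; pixel columns grow to the right and rows downward; lengths in mm; the calibration is good to about 2 mm. A picture is of the moment at which its call begins: read the wrist's pose just before it. camera_params takes no time and is no camera call; for the wrist camera it gives the pose at the moment of the call.
- robot.finish_job(): hands the job in; it is judged then, once.
Trained networks look in the newest picture that a camera, given by its name, has taken for a name from the list of things; names that differ only in an ending like _2 or _b are one class to them, and where a whole thing is asked for, a point or a joint stands for the part that bears it (a point fixed in the world has none). Each returns a list of dicts, best first, with "confidence" (0 to 1); they miss things now and then, are a little off and sometimes report something else, mostly with a low value. They report only what shows in the picture. A call takes as long as a camera call. They do not tell look-alikes from the thing itself.
- robot.search_frame(camera, label): "extent" ([left, top, right, bottom] in pixels, round what is visible of it).
- robot.cut_out(camera, label): "mask" (420x560 bool, what is visible of it) and "extent" ([left, top, right, bottom] in pixels, round what is visible of it).
The state is a dict: "t": time; "joint_positions": joint angles; "qd": joint speeds; "joint_torque": joint torques, N m; "eef_pos": TCP position; "tcp_rot": TCP orientation; "wrist_force": force on the tool from outside, world axes, zero at the start; "torque": the same for the moment, N m; "finger_gap": finger opening in mm; "grasp_force": force on a finger pad.
Only numpy, scipy, OpenCV 4.12 (cv2) and the standard library are available. Lean on these libraries where they do the work, as an engineer would, in place of code of your own. Each camera call takes 0.05 s, during which the arm holds its last target. There are 200 camera calls.

## Working session

There is one attempt and no reset: what is moved stays moved. The work goes in short steps, Python scripts to look and compute and a tool call to move; the robot and the scene stay as the last step left them, time stands still between calls to the robot, and variables do not carry over. Pictures are saved under pics/ and viewed, at most 10 in all, crops included, and the job is handed in when it is done.

Besides the shell and the picture viewer there is one more tool, called after "Call:" as a command line: name --argument value ..., lists and objects as JSON in quotes. move_arm: Moves the arm, as the interface text tells. Its arguments: {"type":"object","properties":{"motion":{"type":"string"}},"required":["motion"]}

```bash
mkdir -p pics; ls; python3 - <<'E'
from rig import robot
import cv2,numpy as np
s=robot.sense();print({k:np.round(v,3) for k,v in s.items()})
a=[]
for n in("top","side"):
    p,d=robot.snapshot(n);np.savez(f"pics/{n}0.npz",p=p,d=d);a.append(p)
    c=robot.camera_params(n);print(n,np.round(c["K"],1).tolist(),np.round(c["R"],3).tolist(),np.round(c["t"],1))
    for l in("key_bar","mat_top","plug_head","melter"):
        print(l,[(np.round(x["extent"]),round(x["confidence"],2)) for x in robot.search_frame(n,l)][:4])
    cv2.imwrite(f"pics/{n}0.png",cv2.cvtColor(cv2.resize(p,(800,600)),cv2.COLOR_RGB2BGR))
E
```

```text
pics
{'t': np.float64(0.0), 'joint_positions': array([ 1.131,  0.263, -0.049,  1.259, -0.   ,  1.415]), 'qd': array([ 0.   , -0.002, -0.001, -0.001, -0.001,  0.002]), 'joint_torque': array([-1.0000e-03, -6.3761e+01,  3.8457e+01,  1.4000e-02, -0.0000e+00,
       -0.0000e+00]), 'eef_pos': array([147.424, 503.659, 303.437]), 'tcp_rot': array([-4.46e-01, -3.11e+00,  2.00e-03]), 'wrist_force': array([ 0.003, -0.6  , -0.739]), 'torque': array([0.014, 0.022, 0.015]), 'grasp_force': np.float64(0.0), 'finger_gap': np.float64(85.555)}
top [[533.3, 0.0, 276.2], [0.0, 533.3, 212.0], [0.0, 0.0, 1.0]] [[-0.022, -1.0, 0.004], [-0.986, 0.021, -0.164], [0.164, -0.008, -0.986]] [ 108.1  530.4 1462.8]
key_bar [(array([178., 232., 198., 250.]), 0.72)]
mat_top [(array([101., 251., 149., 302.]), 0.92), (array([166., 220., 218., 265.]), 0.63)]
plug_head [(array([282., 196., 299., 210.]), 0.52), (array([402., 214., 458., 262.]), 0.48)]
melter [(array([240., 126., 348., 236.]), 0.79)]
side [[494.9, 0.0, 282.4], [0.0, 494.9, 207.5], [0.0, 0.0, 1.0]] [[0.945, -0.325, 0.023], [-0.154, -0.508, -0.847], [0.288, 0.797, -0.531]] [-468.5  216.  1097.1]
key_bar [(array([220., 167., 238., 196.]), 0.81)]
mat_top [(array([208., 186., 260., 210.]), 0.96), (array([170., 166., 218., 188.]), 0.78)]
plug_head [(array([290., 202., 304., 216.]), 0.56)]
melter [(array([264., 183., 385., 279.]), 0.92)]
```

View pics/top0.png

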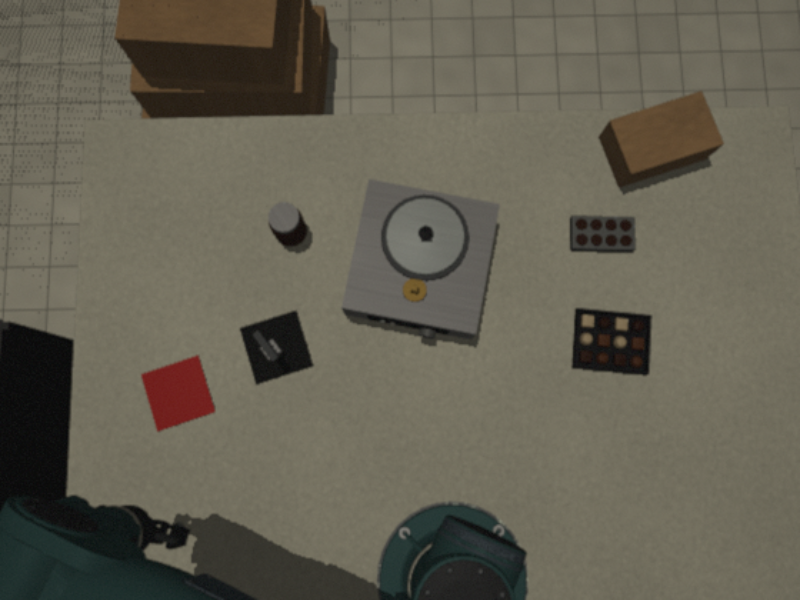

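View pics/side0.png

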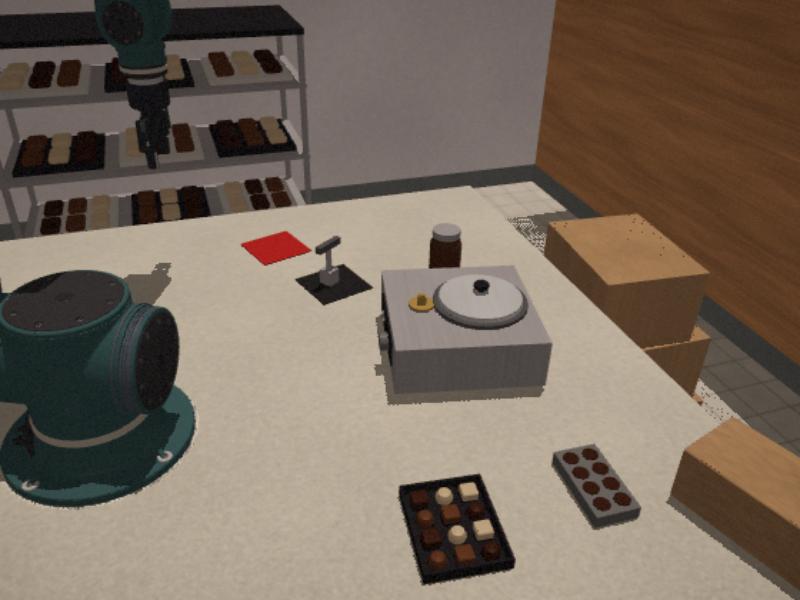

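The top picture shows the key bar near (268,345) on the dark mat (277,347), the plug at (415,290) on the melter, and the red decoy at (179,393). The side view agrees, and the key is standing upright.

```bash
cat > h.py <<'E'
import numpy as np,cv2
from rig import robot
from scipy.spatial.transform import Rotation as Ro
def pts(c,uv,z):
    "pixels -> world on plane z"
    K,R,t=[np.array(c[k]) for k in"KRt"]
    uv=np.atleast_2d(uv);r=np.c_[uv,np.ones(len(uv))]@np.linalg.inv(K).T@R
    C=-R.T@t
    return C+r*((z-C[2])/r[:,2])[:,None]
def rect(c,mask,z):
    "min-area rectangle of a mask in world on plane z"
    v,u=np.nonzero(mask);P=pts(c,np.c_[u,v],z)[:,:2]
    return cv2.minAreaRect(P.astype(np.float32))
def cloud(c,d,mask):
    K,R,t=[np.array(c[k]) for k in"KRt"]
    v,u=np.nonzero(mask&(d>0));z=d[v,u]
    X=np.c_[u*z,v*z,z]@np.linalg.inv(K).T
    return (X-t)@R
def st():
    s=robot.sense();R=Ro.from_rotvec(s["tcp_rot"]).as_matrix()
    print("t %.2f"%s["t"],"tcp",np.round(s["eef_pos"],1),"x",np.round(R[:,0],3),"y",np.round(R[:,1],3),"z",np.round(R[:,2],3),"F",np.round(s["wrist_force"],1),"M",np.round(s["torque"],3),"gap",round(float(s["finger_gap"]),1),"gf",round(float(s["grasp_force"]),1))
    return s,R
E
python3 - <<'E'
from h import *
for n in("top","side"):
    c=robot.camera_params(n);D=np.load(f"pics/{n}0.npz");robot.snapshot(n)
    for l,z in(("key_bar",99),("mat_top",3),("plug_head",124),("melter",100)):
        for x in robot.cut_out(n,l)[:2]:
            m=x["mask"];P=cloud(c,D["d"],m)
            print(n,l,round(x["confidence"],2),m.sum(),"rect",[np.round(q,2) for q in rect(c,m,z)],"cloud med",np.round(np.median(P,0)),"zmax",np.round(np.percentile(P[:,2],[50,95])))
            if l=="key_bar":
                Q=P[P[:,2]>78];print("bar pts",len(Q),[np.round(q,1) for q in cv2.minAreaRect(Q[:,:2].astype(np.float32))])
            if l=="melter":
                Q=P[(P[:,2]>92)&(P[:,2]<106)];print("deck",[np.round(q,1) for q in cv2.minAreaRect(Q[:,:2].astype(np.float32))])
            if l=="plug_head":
                print("head pts",np.round(P[P[:,2]>112].mean(0),1), np.round(P[:,2],0)[:20])
p,d=np.load("pics/top0.npz")["p"],np.load("pics/top0.npz")["d"]
h=cv2.cvtColor(p,cv2.COLOR_RGB2HSV);c=robot.camera_params("top")
m=(h[...,1]>120)&(h[...,0]>12)&(h[...,0]<30)&(h[...,2]>90)
m[:190]=0;m[220:]=0;m[:,:270]=0;m[:,310:]=0
print("flange",m.sum(),[np.round(q,1) for q in rect(c,m,106)])
E
```

```text
top key_bar 0.44 203 rect [array([451.05, 338.96]), array([66.2 , 29.79]), np.float64(36.4)] cloud med [450. 340.  95.] zmax [ 95. 103.]
bar pts 128 [array([448.6, 343.2]), array([66.6, 14.4]), np.float64(36.0)]
top mat_top 0.91 1454 rect [array([456.18, 336.44]), array([117.36, 121.4 ]), np.float64(16.93)] cloud med [456. 329.   2.] zmax [2. 8.]
top mat_top 0.8 1733 rect [array([369.1 , 531.63]), array([118.8 , 119.55]), np.float64(17.55)] cloud med [368. 532.   2.] zmax [2. 7.]
top plug_head 0.66 187 rect [array([545.53,  58.38]), array([40.25, 38.16]), np.float64(88.79)] cloud med [548.  59. 106.] zmax [106. 124.]
head pts [547.8  59.1 121.6] [104. 107. 108. 102. 105. 111. 101. 102. 101. 108. 108. 103. 106. 107.
 104. 105. 108. 109. 101. 106.]
top melter 0.72 9241 rect [array([604.83,  45.84]), array([262.34, 286.48]), np.float64(77.56)] cloud med [606.  45. 102.] zmax [102. 124.]
deck [array([617.8,  43.8]), array([260.8, 262.5]), np.float64(77.7)]
side key_bar 0.84 334 rect [array([427.11, 273.56]), array([200.59,  45.91]), np.float64(74.42)] cloud med [445. 340.  40.] zmax [40.
[... 151 characters left out ...]
7.2 ]), np.float64(16.6)] cloud med [450. 328.   3.] zmax [3. 5.]
side mat_top 0.66 662 rect [array([367.52, 533.95]), array([121.48, 126.11]), np.float64(17.4)] cloud med [367. 532.   3.] zmax [3. 6.]
side melter 0.73 9244 rect [array([5.9323e+02, 3.4000e-01]), array([371.9 , 285.84]), np.float64(77.29)] cloud med [594. -32.  99.] zmax [ 99. 122.]
deck [array([616.2,  47.5]), array([270.3, 261.7]), np.float64(77.8)]
side melter 0.29 184 rect [array([553.57,  70.22]), array([58.16, 46.08]), np.float64(41.38)] cloud med [546.  57. 106.] zmax [106. 122.]
deck [array([548.5,  67.2]), array([56.7, 42.9]), np.float64(70.0)]
flange 178 [array([547.5,  60.5]), array([40.7, 41.4]), np.float64(88.4)]
```

```bash
cat >> h.py <<'E'
def plan(p,yaw,pos=None,rot=None):
    "shares of a shift/turn that put the TCP at p, pointing down, tool y at world angle yaw (rad)"
    s=robot.sense();R=Ro.from_rotvec(s["tcp_rot"]).as_matrix()
    y=np.array([np.cos(yaw),np.sin(yaw),0]);z=np.array([0,0,-1.]);G=np.c_[np.cross(y,z),y,z]
    d=R.T@(np.array(p)-s["eef_pos"]);w=Ro.from_matrix(R.T@G).as_rotvec()
    print("shift",np.round(d/200,3),"turn",np.round(w/(np.pi/2),4),"yaw_y now",round(np.arctan2(R[1,1],R[0,1]),4))
E
python3 - <<'E'
from h import *
s,R=st();c=robot.camera_params("wrist")
Rc=np.array(c["R"]);C=-Rc.T@np.array(c["t"])
print("cam in tool",R.T@(C-s["eef_pos"]),"axes in tool\n",np.round(R.T@Rc.T,3),c["K"])
plan([400,260,304],2.199)
E
```

```text
t 1.00 tcp [147.5 503.9 303.9] x [-0.96   0.281  0.   ] y [ 0.281  0.96  -0.   ] z [-0. -0. -1.] F [ 0.2 -0.2  0.2] M [-0.064  0.     0.013] gap 85.5 gf 0.0
cam in tool [ 66.41658865   0.09822329 -69.86447561] axes in tool
 [[ 0.    -0.964 -0.266]
 [ 1.     0.001 -0.   ]
 [ 0.001 -0.266  0.964]] [[341.41370829   0.         282.92767339]
 [  0.         341.41370829 213.42035335]
 [  0.           0.           1.        ]]
shift [-1.554e+00 -8.150e-01 -1.000e-03] turn [-0.     -0.     -0.5812] yaw_y now 1.286
```

Call:
move_arm --motion "1 -0.3 -0.18 0 0 0 0;1 -0.6 -0.37 0 0 0 0;1 -0.85 -0.52 0 0 0 0;1 -0.85 -0.52 0 0 0 0;1 -0.85 -0.52 0 0 0 0"

```text
t: 1.62
eef_pos: [281.7, 356.1, 304.0]
tcp_rot: [-0.448, -3.109, -0.001]
wrist_force: [0.8, 0.8, 0.2]
finger_gap: 85.7
grasp_force: 0.0
```

Call:
move_arm --motion "1 -0.3 -0.18 0 0 0 0;1 -0.6 -0.37 0 0 0 0;1 -0.85 -0.52 0 0 0 0;1 -0.85 -0.52 0 0 0 0;1 -0.85 -0.52 0 0 0 0"

```text
t: 2.25
eef_pos: [415.2, 209.5, 303.7]
tcp_rot: [-0.446, -3.109, -0.0]
wrist_force: [1.2, 0.2, 0.2]
finger_gap: 85.6
grasp_force: 0.0
```

Call:
move_arm --motion "1 -0.3 -0.18 0 0 0 0;1 -0.6 -0.37 0 0 0 0;1 -0.85 -0.52 0 0 0 0;1 -0.85 -0.52 0 0 0 0;1 -0.85 -0.52 0 0 0 0;1 -0.85 -0.52 0 0 0 0"

```text
t: 3.0
eef_pos: [548.3, 63.1, 304.1]
tcp_rot: [-0.442, -3.11, -0.0]
wrist_force: [0.2, 1.8, -0.0]
finger_gap: 85.5
grasp_force: 0.0
```

```bash
python3 - <<'E'
from h import *
st();c=robot.camera_params("wrist");p,d=robot.snapshot("wrist");np.savez("pics/w1.npz",p=p,d=d,**c)
K,Rc,t=[np.array(c[k]) for k in"KRt"]
q=K@(Rc@np.array([549,60,124.])+t);q=q[:2]/q[2];print(q)
for x in robot.cut_out("wrist","plug_head")[:2]:
    P=cloud(c,d,x["mask"]);H=P[P[:,2]>115];print(x["confidence"],x["extent"],len(H),np.round(H.mean(0),1),cv2.minAreaRect(H[:,:2].astype(np.float32)))
u,v=q.astype(int);a=p[max(0,v-70):v+70,max(0,u-90):u+90]
print("crop origin",max(0,u-90),max(0,v-70))
cv2.imwrite("pics/w1.png",cv2.cvtColor(cv2.resize(a,None,fx=4,fy=4,interpolation=2),cv2.COLOR_RGB2BGR))
E
```

```text
t 3.00 tcp [548.3  63.1 304.1] x [-0.96   0.279  0.   ] y [0.279 0.96  0.   ] z [-0.  0. -1.] F [ 0.2  1.8 -0. ] M [0.016 0.022 0.048] gap 85.5 gf 0.0
[279.28070312 212.33451156]
0.74 [253.3, 176.7, 309.1, 230.2] 345 [547.4  61.5 121.7] ((548.3680419921875, 61.20695495605469), (13.924020767211914, 14.583736419677734), 77.53975677490234)
crop origin 189 142
```

View pics/w1.png

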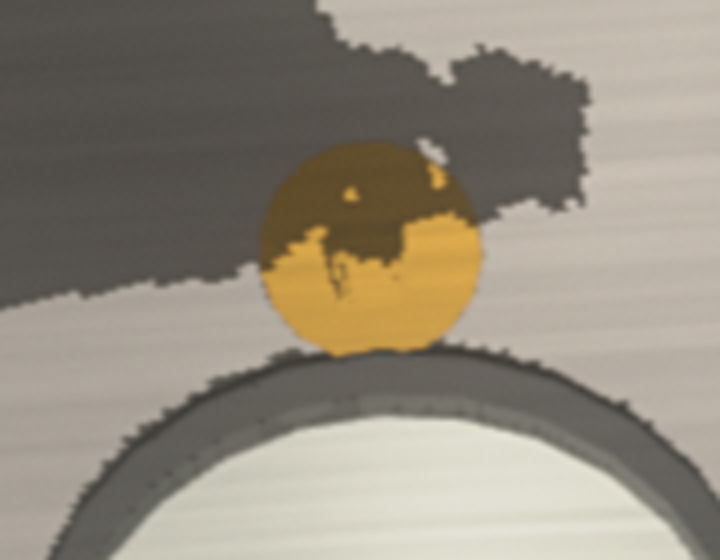

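The flange is at crop centre (370,250), but the arm's shadow hides the head, so I'll use depth instead.

```bash
python3 - <<'E'
from h import *
W=np.load("pics/w1.npz");d=W["d"];c={k:W[k] for k in"KRt"}
m=np.zeros(d.shape,bool);m[165:235,245:320]=1
P=cloud(c,d,m);
print(np.histogram(P[:,2],bins=np.arange(98,128,2)))
for lo,hi in((112,128),(117,128),(122.0,128)):
    H=P[(P[:,2]>lo)&(P[:,2]<hi)][:,:2];print(lo,len(H),H.mean(0),cv2.minAreaRect(H.astype(np.float32)))
# render heights on a world grid rotated with melter
F=P[(P[:,2]>103)&(P[:,2]<109)];print("flange",cv2.minEnclosingCircle(F[:,:2].astype(np.float32)))
v,u=np.nonzero(m);z=np.zeros(d.shape);z[v,u]=0
full=cloud(c,np.where(d>0,d,1),np.ones(d.shape,bool))[:,2].reshape(d.shape)
a=np.clip((full[165:235,240:320]-98)*9,0,255).astype(np.uint8)
cv2.imwrite("pics/z1.png",cv2.resize(a,None,fx=8,fy=8,interpolation=0))
# squares fit: 14mm square maximizing contrast in pts >115 vs 103-109
from itertools import product
H=P[(P[:,2]>115)][:,:2];L=P[(P[:,2]>103)&(P[:,2]<110)][:,:2]
best=[]
for x,y,a in product(np.arange(544,553,.5),np.arange(56,66,.5),np.radians(np.arange(0,90,3))):
    r=lambda Q:(np.abs((Q-[x,y])@np.array([[np.cos(a),-np.sin(a)],[np.sin(a),np.cos(a)]])).max(1)<7)
    best.append((r(H).sum()-r(L).sum(),x,y,np.degrees(a)))
best.sort(reverse=True);print([tuple(np.round(b,1)) for b in best[:8]])
E
```

```text
(array([1586,  968,   48, 1254,  942,   62,    9,    7,   13,    8,   75,
         79,  131,   46]), array([ 98, 100, 102, 104, 106, 108, 110, 112, 114, 116, 118, 120, 122,
       124, 126]))
112 359 [547.14845111  61.56737692] ((548.3680419921875, 61.20695495605469), (13.924020767211914, 14.583736419677734), 77.53975677490234)
117 334 [547.56698404  61.48575822] ((548.3487548828125, 61.17008972167969), (13.921454429626465, 14.493167877197266), 78.04156494140625)
122.0 177 [548.12404564  61.35245169] ((548.3382568359375, 61.277870178222656), (11.372694969177246, 11.069025039672852), 79.91632080078125)
flange ((556.6104736328125, 64.1987533569336), 31.920108795166016)
[(np.float64(309.0), np.float64(548.5), np.float64(61.0), np.float64(78.0)), (np.float64(308.0), np.float64(548.5), np.float64(61.0), np.float64(75.0)), (np.float64(307.0), np.float64(548.5), np.float64(61.5), np.float64(75.0)), (np.float64(304.0), np.float64(548.0), np.float64(61.0), np.float64(75.0)), (np.float64(302.0), np.float64(549.0), np.float64(61.0), np.float64(78.0)), (np.float64(302.0), np.float64(549.0), np.float64(61.0), np.float64(75.0)), (np.float64(302.0), np.float64(548.5), np.float64(61.0), np.float64(72.0)), (np.float64(301.0), np.float64(548.0), np.float64(61.5), np.float64(75.0))]
```

View pics/z1.png

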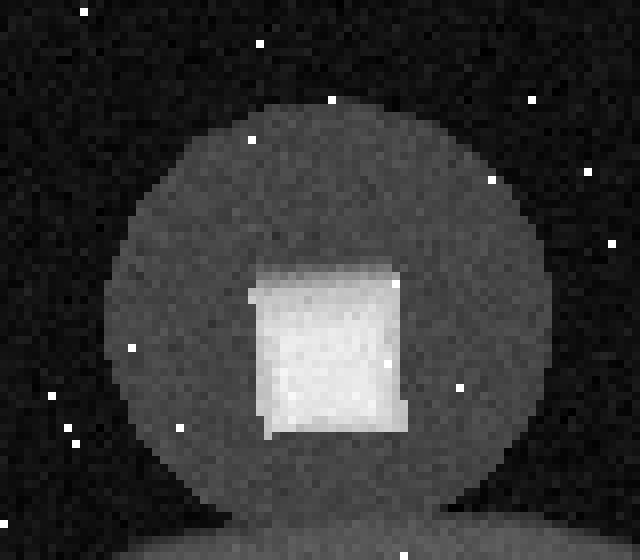

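The depth picture shows the square head at crop (328,350), almost aligned with the image axes, so its yaw is about 77° (mod 90) and its centre about (548.5, 61).

```bash
python3 - <<'E'
from h import *
plan([448.5,343,304],2.199)
E
```

```text
shift [8.710e-01 1.207e+00 1.000e-03] turn [ 1.0e-04  2.0e-04 -5.8e-01] yaw_y now 1.288
```

Call:
move_arm --motion "0.6 0.2 0.23 0 0 0 -0.1;0.6 0.4 0.46 0 0 0 -0.2;0.6 0.6 0.7 0 0 0 -0.3;0.6 0.8 0.9 0 0 0 -0.4;0.6 0.87 1 0 0 0 -0.5;0.6 0.87 1 0 0 0 -0.58;0.6 0.87 1 0 0 0 -0.58;0.6 0.87 1 0 0 0 -0.58"

```text
t: 4.1
eef_pos: [438.2, 301.9, 304.0]
tcp_rot: [-0.964, 2.99, 0.0]
wrist_force: [-0.2, 0.7, -0.7]
finger_gap: 51.3
grasp_force: 0.0
```

```bash
python3 - <<'E'
from h import *
s,R=st();c=robot.camera_params("wrist");p,d=robot.snapshot("wrist");np.savez("pics/w2.npz",p=p,d=d,**c)
P=cloud(c,d,np.ones(d.shape,bool))
near=P[(np.abs(P[:,0]-448)<60)&(np.abs(P[:,1]-343)<60)]
H=near[(near[:,2]>88)&(near[:,2]<110)];print(len(H),np.round(H.mean(0),1),cv2.minAreaRect(H[:,:2].astype(np.float32)))
T=H[H[:,2]>95];print("top",len(T),np.round(T.mean(0),1),cv2.minAreaRect(T[:,:2].astype(np.float32)))
S=near[(near[:,2]>28)&(near[:,2]<38)];print("socket",len(S),np.round(S.mean(0),1),cv2.minAreaRect(S[:,:2].astype(np.float32)))
for x in robot.cut_out("wrist","mat_top")[:2]: print("mat",x["confidence"],rect(c,x["mask"],3))
r=cv2.minAreaRect(T[:,:2].astype(np.float32))
cv2.imwrite("pics/w2.png",cv2.cvtColor(p,cv2.COLOR_RGB2BGR))
plan([r[0][0],r[0][1],145],2.199)
E
```

```text
t 4.10 tcp [438.2 301.9 304. ] x [-0.812 -0.584 -0.   ] y [-0.584  0.812 -0.   ] z [ 0.  0. -1.] F [-0.2  0.7 -0.7] M [ 0.003 -0.022 -0.021] gap 51.3 gf 0.0
1268 [447.  344.2  98.1] ((448.602783203125, 345.8103332519531), (66.3302230834961, 14.117441177368164), 35.74501419067383)
top 1179 [447.5 344.9  98.5] ((448.65032958984375, 345.8943176269531), (66.14373779296875, 14.01318359375), 35.924800872802734)
socket 303 [453.1 337.5  34.4] ((453.5185852050781, 338.51904296875), (28.89031219482422, 11.346256256103516), 35.76555252075195)
mat 0.58 ((456.18438720703125, 338.92529296875), (119.88735961914062, 119.45410919189453), 16.450794219970703)
mat 0.57 ((369.0579528808594, 533.8047485351562), (120.67774200439453, 120.93080139160156), 17.26561737060547)
shift [-0.17   0.149  0.795] turn [-0.      0.0001 -0.0026] yaw_y now 2.1949
```

View pics/w2.png

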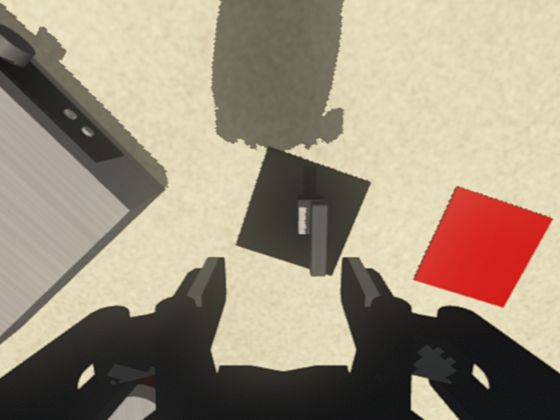

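The bar stands at (318,235) between the fingers' path, and its pose agrees with the earlier one to within about 2 mm. I'll descend and grip.

Call:
move_arm --motion "0.6 -0.167 0.144 0.2 0 0 0;0.6 -0.167 0.144 0.4 0 0 0;0.6 -0.167 0.144 0.6 0 0 0;0.6 -0.167 0.144 0.795 0 0 0;0.6 -0.167 0.144 0.795 0 0 0;0.6 -0.167 0.144 0.795 0 0 0;0 -0.167 0.144 0.795 0 0 0;0 -0.167 0.144 0.795 0 0 0;0 -0.167 0.144 0.795 0 0 0;0 -0.167 0.144 0.795 0 0 0;0 -0.167 0.144 0.795 0 0 0;0 -0.167 0.144 0.795 0 0 0"

```text
t: 5.7
eef_pos: [449.0, 345.4, 145.9]
tcp_rot: [-0.968, 2.987, 0.002]
wrist_force: [-1.7, 1.6, 7.4]
finger_gap: 12.9
grasp_force: 58.7
```

```bash
python3 - <<'E'
from h import *
st();plan([448,344,345],1.344)
E
```

```text
t 5.70 tcp [449.  345.4 145.9] x [-0.81  -0.586 -0.002] y [-0.586  0.81   0.001] z [ 0.001  0.002 -1.   ] F [-1.7  1.6  7.4] M [0.378 0.445 0.002] gap 12.9 gf 58.7
shift [ 0.006 -0.002 -0.995] turn [0.0009 0.001  0.5432] yaw_y now 2.1973
```

Call:
move_arm --motion "0 0 0 -0.2 0 0 0;0 0 0 -0.4 0 0 0;0 0 0 -0.6 0 0 0.1;0 0 0 -0.8 0 0 0.2;0 0 0 -0.8 0 0 0.3;0 0 0 -0.8 0 0 0.4;0 0 0 -0.8 0 0 0.5;0 0 0 -0.8 0 0 0.543;0 0 0 -0.8 0 0 0.543"

```text
t: 6.82
eef_pos: [448.6, 344.8, 305.0]
tcp_rot: [0.355, 3.122, -0.0]
wrist_force: [0.8, 0.1, -2.3]
finger_gap: 12.9
grasp_force: 59.4
```

```bash
python3 - <<'E'
from h import *
st();plan([548.7,60.7,305.9],1.344)
E
```

```text
t 6.83 tcp [448.6 344.8 305. ] x [-0.975  0.224 -0.   ] y [ 0.224  0.975 -0.   ] z [-0. -0. -1.] F [ 0.8  0.1 -2.3] M [ 0.011 -0.028 -0.054] gap 12.9 gf 59.4
shift [-0.806 -1.272 -0.004] turn [-0.      0.      0.0004] yaw_y now 1.3446
```

Call:
move_arm --motion "0 -0.15 -0.25 0 0 0 0;0 -0.3 -0.5 0 0 0 0;0 -0.5 -0.75 0 0 0 0;0 -0.65 -1 0 0 0 0;0 -0.65 -1 0 0 0 0"

```text
t: 7.45
eef_pos: [531.4, 117.4, 304.8]
tcp_rot: [0.36, 3.121, -0.001]
wrist_force: [0.6, 0.3, -1.8]
finger_gap: 13.1
grasp_force: 59.6
```

Call:
move_arm --motion "0 -0.08 -0.14 0 0 0 0;0 -0.156 -0.272 0 0 0 0;0 -0.156 -0.272 0 0 0 0;0 -0.156 -0.272 0 0 0 0;0 -0.156 -0.272 0 0 0 0"

```text
t: 8.07
eef_pos: [548.3, 61.7, 305.0]
tcp_rot: [0.353, 3.122, 0.0]
wrist_force: [0.6, -0.0, -2.3]
finger_gap: 13.5
grasp_force: 59.7
```

```bash
python3 - <<'E'
from h import *
s,R=st();c=robot.camera_params("wrist");p,d=robot.snapshot("wrist")
P=cloud(c,d,np.ones(d.shape,bool))
near=P[np.hypot(P[:,0]-548,P[:,1]-61)<60]
print(np.histogram(near[:,2],bins=np.arange(95,265,10)))
for lo,hi in((115,127),(150,200),(235,262)):
    H=near[(near[:,2]>lo)&(near[:,2]<hi)]
    if len(H)>5:print(lo,len(H),np.round(H.mean(0),1),cv2.minAreaRect(H[:,:2].astype(np.float32)))
for n in("side","top"):
    c=robot.camera_params(n);q,dd=robot.snapshot(n);
    P=cloud(c,dd,np.ones(dd.shape,bool));near=P[np.hypot(P[:,0]-548,P[:,1]-61)<50]
    for lo,hi in((112,127),(160,196),(200,235),(240,262)):
        H=near[(near[:,2]>lo)&(near[:,2]<hi)]
        if len(H)>5:print(n,lo,len(H),np.round(H.mean(0),1),np.round(H.min(0)),np.round(H.max(0)))
    if n=="side":
        b=q[100:260,210:370]; cv2.imwrite("pics/s3.png",cv2.cvtColor(cv2.resize(b,None,fx=3.7,fy=3.7,interpolation=2),cv2.COLOR_RGB2BGR))
cv2.imwrite("pics/w3.png",cv2.cvtColor(p,cv2.COLOR_RGB2BGR))
E
```

```text
t 8.07 tcp [548.3  61.7 305. ] x [-0.975  0.223 -0.   ] y [0.223 0.975 0.   ] z [ 0.  0. -1.] F [ 0.6 -0.  -2.3] M [ 0.052 -0.005 -0.004] gap 13.5 gf 59.7
(array([10525,  2011,   498,     0,     0,     0,    58,   160,    65,
         514,    30,     0,     0,     0,   360,   878]), array([ 95, 105, 115, 125, 135, 145, 155, 165, 175, 185, 195, 205, 215,
       225, 235, 245, 255]))
115 498 [580.3  54.2 117.1] ((567.9511108398438, 56.786949157714844), (80.68745422363281, 54.86257553100586), 77.16432189941406)
150 827 [540.8  65.3 185.7] ((544.878173828125, 63.075355529785156), (29.134204864501953, 21.665803909301758), 76.94597625732422)
235 7233 [543.2  62.8 256.1] ((547.1778564453125, 60.00808334350586), (38.04542541503906, 65.0057601928711), 57.677093505859375)
side 112 126 [573.9  52.7 117.4] [540.  21. 112.] [598.  79. 125.]
side 160 199 [544.4  54.3 182.1] [530.  44. 160.] [563.  80. 196.]
side 200 59 [545.9  57.5 217.4] [536.  49. 201.] [555.  67. 235.]
side 240 225 [544.8  53.9 252.2] [514.  39. 240.] [578.  73. 262.]
```

View pics/w3.png

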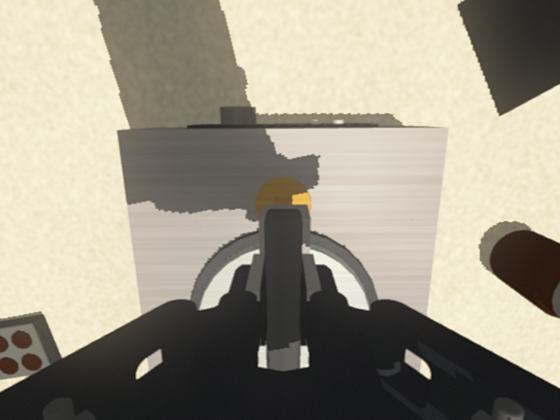

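View pics/s3.png

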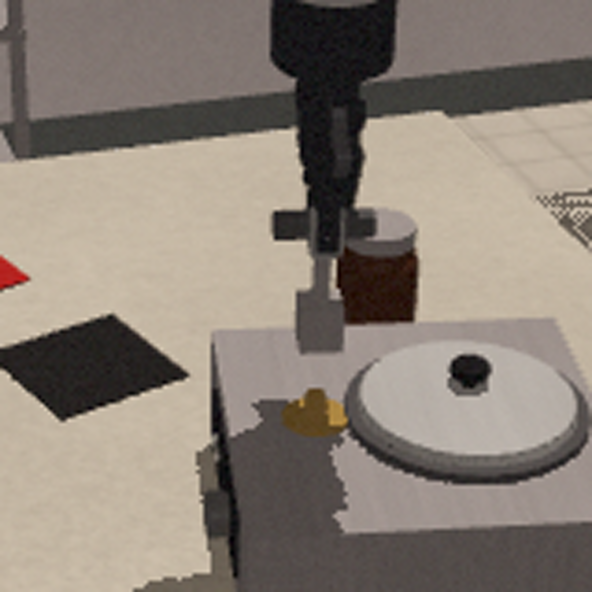

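The wrist and side views show the key upright in the grip just above the plug, with the socket centre at about (548.4, 62) against the plug at (548.5, 61). I'll nudge it over and lower it in small steps.

Call:
move_arm --motion "0 -0.003 -0.003 0.06 0 0 0;0 -0.003 -0.003 0.12 0 0 0;0 -0.003 -0.003 0.16 0 0 0;0 -0.003 -0.003 0.18 0 0 0;0 -0.003 -0.003 0.19 0 0 0;0 -0.003 -0.003 0.2 0 0 0;0 -0.003 -0.003 0.21 0 0 0;0 -0.003 -0.003 0.22 0 0 0;0 -0.003 -0.003 0.22 0 0 0"

```text
t: 9.35
eef_pos: [549.0, 60.0, 260.8]
tcp_rot: [-0.355, -3.121, -0.0]
wrist_force: [-0.4, 0.1, -2.0]
finger_gap: 12.7
grasp_force: 59.7
```

```bash
python3 - <<'E'
from h import *
st()
E
```

```text
t 9.35 tcp [549.   60.  260.8] x [-0.974  0.225  0.   ] y [ 0.225  0.974 -0.   ] z [-0.  0. -1.] F [-0.4  0.1 -2. ] M [ 0.009 -0.001 -0.038] gap 12.7 gf 59.7
```

Call:
move_arm --motion "0 0 0 0.015 0 0 0;0 0 0 0.03 0 0 0;0 0 0 0.04 0 0 0;0 0 0 0.05 0 0 0;0 0 0 0.055 0 0 0;0 0 0 0.055 0 0 0"

```text
t: 10.1
eef_pos: [549.0, 60.0, 249.8]
tcp_rot: [-0.355, -3.121, -0.0]
wrist_force: [0.1, -0.4, -2.3]
finger_gap: 12.8
grasp_force: 59.7
```

```bash
python3 - <<'E'
from h import *
st()
E
```

```text
t 10.10 tcp [549.   60.  249.8] x [-0.974  0.225  0.   ] y [0.225 0.974 0.   ] z [-0.  0. -1.] F [ 0.1 -0.4 -2.3] M [-0.036 -0.011 -0.047] gap 12.8 gf 59.7
```

The socket is on: the foot is about 17 mm below the head's top with no contact force. Now I'll turn it clockwise and watch the moment.

```bash
cat >> h.py <<'E'
def mz(n=3):
    m=[]
    for i in range(n):
        s=robot.sense();m.append(s["torque"][2])
        if i<n-1: robot.snapshot("side")
    R=Ro.from_rotvec(s["tcp_rot"]).as_matrix()
    print("t %.2f Mz %.3f"%(s["t"],np.mean(m)),np.round(m,3),"yaw %.4f"%np.arctan2(R[1,1],R[0,1]),"F",np.round(s["wrist_force"],1),"p",np.round(s["eef_pos"],1),"j6 %.2f gf %.0f"%(s["joint_positions"][5],s["grasp_force"]))
E
python3 -c "from h import *;mz(4)"
```

```text
t 10.25 Mz -0.010 [-0.047 -0.007 -0.022  0.035] yaw 1.3441 F [ 0.2  0.5 -0.8] p [549.1  60.  250. ] j6 0.19 gf 60
```

Call:
move_arm --motion "0 0 0 0 0 0 0.04;0 0 0 0 0 0 0.08;0 0 0 0 0 0 0.12;0 0 0 0 0 0 0.12"

```text
t: 10.75
eef_pos: [548.7, 60.1, 249.8]
tcp_rot: [-0.647, -3.074, -0.0]
wrist_force: [-2.5, -0.2, -2.1]
finger_gap: 12.8
grasp_force: 59.7
```

```bash
python3 -c "from h import *;mz(4)"
```

```text
t 10.90 Mz 0.019 [ 0.015  0.04   0.034 -0.011] yaw 1.1569 F [-3.5  0.5 -2.2] p [548.8  60.1 249.8] j6 0.38 gf 60
```

Call:
move_arm --motion "0 0 0 0 0 0 0.025;0 0 0 0 0 0 0.05;0 0 0 0 0 0 0.05"

```text
t: 11.28
eef_pos: [548.8, 60.1, 249.8]
tcp_rot: [-0.766, -3.046, -0.0]
wrist_force: [-4.1, 0.8, -1.5]
finger_gap: 12.8
grasp_force: 59.7
```

```bash
python3 -c "from h import *;mz(4)"
```

```text
t 11.43 Mz 0.027 [0.035 0.039 0.015 0.017] yaw 1.0783 F [-3.9  1.4 -2.4] p [548.8  60.1 249.8] j6 0.45 gf 60
```

Call:
move_arm --motion "0 0 0 0 0 0 0.025;0 0 0 0 0 0 0.05;0 0 0 0 0 0 0.05"

```text
t: 11.8
eef_pos: [548.8, 60.1, 249.8]
tcp_rot: [-0.886, -3.013, 0.0]
wrist_force: [-4.7, 1.3, -2.5]
finger_gap: 12.6
grasp_force: 59.7
```

```bash
python3 -c "from h import *;mz(4)"
```

```text
t 11.95 Mz 0.027 [0.003 0.044 0.045 0.018] yaw 0.9995 F [-4.6  1.8 -2.9] p [548.8  60.1 249.7] j6 0.53 gf 60
```

Call:
move_arm --motion "0 0 0 0 0 0 0.025;0 0 0 0 0 0 0.05;0 0 0 0 0 0 0.05"

```text
t: 12.32
eef_pos: [548.7, 60.1, 249.8]
tcp_rot: [-1.004, -2.976, 0.0]
wrist_force: [-5.1, 0.8, -2.0]
finger_gap: 12.5
grasp_force: 59.7
```

```bash
python3 -c "from h import *;mz(4)"
```

```text
t 12.47 Mz 0.049 [0.066 0.06  0.067 0.003] yaw 0.9209 F [-5.8  1.9 -0.8] p [548.8  60.1 249.8] j6 0.61 gf 60
```

Call:
move_arm --motion "0 0 0 0 0 0 0.025;0 0 0 0 0 0 0.05;0 0 0 0 0 0 0.05"

```text
t: 12.85
eef_pos: [548.7, 60.1, 249.8]
tcp_rot: [-1.12, -2.935, 0.0]
wrist_force: [-5.0, 0.9, -2.0]
finger_gap: 12.7
grasp_force: 59.8
```

```bash
python3 -c "from h import *;mz(4)"
```

```text
t 13.00 Mz 0.034 [ 0.032  0.058 -0.001  0.046] yaw 0.8424 F [-5.1  2.7 -3.2] p [548.7  60.1 249.8] j6 0.69 gf 60
```

Call:
move_arm --motion "0 0 0 0 0 0 0.025;0 0 0 0 0 0 0.05;0 0 0 0 0 0 0.05"

```text
t: 13.38
eef_pos: [548.7, 60.1, 249.7]
tcp_rot: [-1.234, -2.888, 0.0]
wrist_force: [-5.3, 2.0, -1.8]
finger_gap: 12.6
grasp_force: 59.8
```

```bash
python3 -c "from h import *;mz(4)"
```

```text
t 13.53 Mz 0.059 [0.04  0.111 0.021 0.063] yaw 0.7638 F [-4.9  2.  -1.8] p [548.7  60.1 249.7] j6 0.77 gf 60
```

Call:
move_arm --motion "0 0 0 0 0 0 0.025;0 0 0 0 0 0 0.05;0 0 0 0 0 0 0.05"

```text
t: 13.9
eef_pos: [548.7, 60.1, 249.8]
tcp_rot: [-1.346, -2.837, 0.0]
wrist_force: [-5.6, 1.5, -2.0]
finger_gap: 12.7
grasp_force: 59.8
```

```bash
python3 -c "from h import *;mz(4)"
```

```text
t 14.05 Mz 0.078 [0.116 0.05  0.056 0.089] yaw 0.6853 F [-5.2  1.9 -1.8] p [548.6  60.1 249.7] j6 0.85 gf 60
```

Call:
move_arm --motion "0 0 0 0 0 0 0.02;0 0 0 0 0 0 0.04;0 0 0 0 0 0 0.04"

```text
t: 14.42
eef_pos: [548.6, 60.1, 249.7]
tcp_rot: [-1.435, -2.794, 0.0]
wrist_force: [-6.8, 2.0, -1.3]
finger_gap: 13.1
grasp_force: 59.8
```

```bash
python3 -c "from h import *;mz(4)"
```

```text
t 14.57 Mz 0.039 [ 0.046 -0.011  0.073  0.047] yaw 0.6225 F [-5.6  2.5 -1.2] p [548.6  60.1 249.7] j6 0.91 gf 60
```

Call:
move_arm --motion "0 0 0 0 0 0 0.025;0 0 0 0 0 0 0.05;0 0 0 0 0 0 0.05"

```text
t: 14.95
eef_pos: [548.6, 60.1, 249.7]
tcp_rot: [-1.543, -2.735, 0.001]
wrist_force: [-5.9, 1.7, -1.4]
finger_gap: 12.8
grasp_force: 59.8
```

```bash
python3 -c "from h import *;mz(4)"
```

```text
t 15.10 Mz 0.045 [0.068 0.003 0.08  0.027] yaw 0.5440 F [-6.2  1.6 -2.2] p [548.6  60.1 249.7] j6 0.99 gf 60
```

Call:
move_arm --motion "0 0 0 0 0 0 0.025;0 0 0 0 0 0 0.05;0 0 0 0 0 0 0.05"

```text
t: 15.48
eef_pos: [548.5, 60.2, 249.7]
tcp_rot: [-1.649, -2.672, 0.001]
wrist_force: [-7.0, 2.1, -1.6]
finger_gap: 12.9
grasp_force: 59.8
```

```bash
python3 -c "from h import *;mz(4)"
```

```text
t 15.62 Mz 0.094 [0.11  0.027 0.125 0.112] yaw 0.4656 F [-6.1  1.7 -1.9] p [548.5  60.2 249.7] j6 1.07 gf 60
```

Call:
move_arm --motion "0 0 0 0 0 0 0.015;0 0 0 0 0 0 0.03;0 0 0 0 0 0 0.03"

```text
t: 16.0
eef_pos: [548.5, 60.2, 249.7]
tcp_rot: [-1.711, -2.633, 0.001]
wrist_force: [-7.3, 2.4, -0.8]
finger_gap: 12.8
grasp_force: 59.9
```

```bash
python3 -c "from h import *;mz(6)"
```

```text
t 16.25 Mz 0.178 [0.123 0.133 0.189 0.223 0.174 0.229] yaw 0.4185 F [-6.6  2.2 -0.7] p [548.5  60.2 249.7] j6 1.11 gf 60
```

Call:
move_arm --motion "0 0 0 0 0 0 0.015;0 0 0 0 0 0 0.03;0 0 0 0 0 0 0.03"

```text
t: 16.62
eef_pos: [548.5, 60.2, 249.7]
tcp_rot: [-1.773, -2.592, 0.001]
wrist_force: [-6.6, 2.8, -0.7]
finger_gap: 13.1
grasp_force: 59.9
```

```bash
python3 -c "from h import *;mz(8)"
```

```text
t 16.98 Mz 0.190 [0.167 0.209 0.199 0.2   0.2   0.165 0.191 0.191] yaw 0.3714 F [-7.3  1.4 -1.6] p [548.5  60.2 249.7] j6 1.16 gf 60
```

Call:
move_arm --motion "0 0 0 0 0 0 0.015;0 0 0 0 0 0 0.03;0 0 0 0 0 0 0.03"

```text
t: 17.35
eef_pos: [548.4, 60.2, 249.7]
tcp_rot: [-1.833, -2.55, 0.001]
wrist_force: [-6.5, 2.6, -1.4]
finger_gap: 12.8
grasp_force: 59.9
```

```bash
python3 -c "from h import *;mz(8)"
```

```text
t 17.70 Mz 0.219 [0.231 0.221 0.23  0.25  0.182 0.179 0.236 0.221] yaw 0.3243 F [-7.7  3.  -0.9] p [548.4  60.2 249.7] j6 1.21 gf 60
```

Call:
move_arm --motion "0 0 0 0 0 0 0.015;0 0 0 0 0 0 0.03;0 0 0 0 0 0 0.03"

```text
t: 18.08
eef_pos: [548.4, 60.3, 249.7]
tcp_rot: [-1.893, -2.506, 0.001]
wrist_force: [-7.2, 2.8, -1.0]
finger_gap: 12.8
grasp_force: 59.9
```

```bash
python3 -c "from h import *;mz(8)"
```

```text
t 18.43 Mz 0.247 [0.287 0.251 0.249 0.263 0.22  0.226 0.203 0.28 ] yaw 0.2772 F [-7.3  3.  -1.3] p [548.4  60.2 249.7] j6 1.26 gf 60
```

Call:
move_arm --motion "0 0 0 0 0 0 0.015;0 0 0 0 0 0 0.03;0 0 0 0 0 0 0.03"

```text
t: 18.8
eef_pos: [548.4, 60.3, 249.7]
tcp_rot: [-1.951, -2.46, 0.001]
wrist_force: [-7.1, 2.3, -1.2]
finger_gap: 13.0
grasp_force: 59.9
```

```bash
python3 -c "from h import *;mz(8)"
```

```text
t 19.15 Mz 0.328 [0.352 0.372 0.341 0.301 0.337 0.303 0.286 0.328] yaw 0.2302 F [-7.6  3.2 -1. ] p [548.4  60.3 249.7] j6 1.30 gf 60
```

The torque is about 0.33 N m, so the plug is snug. I'll back off by half the play and lift.

Call:
move_arm --motion "0 0 0 0 0 0 -0.05;0 0 0 0 0 0 -0.1;0 0 0 0 0 0 -0.13;0 0 0 0 0 0 -0.13"

```text
t: 19.65
eef_pos: [548.7, 60.2, 249.7]
tcp_rot: [-1.69, -2.648, 0.0]
wrist_force: [-4.9, 2.6, -2.4]
finger_gap: 12.8
grasp_force: 59.7
```

```bash
python3 -c "from h import *;mz(4)"
```

```text
t 19.80 Mz 0.031 [-0.002  0.056  0.041  0.03 ] yaw 0.4340 F [-5.   1.6 -2.6] p [548.7  60.1 249.7] j6 1.10 gf 60
```

Call:
move_arm --motion "0 0 0 -0.03 0 0 0;0 0 0 -0.06 0 0 0;0 0 0 -0.1 0 0 0;0 0 0 -0.2 0 0 0;0 0 0 -0.28 0 0 0;0 0 0 -0.28 0 0 0"

```text
t: 20.55
eef_pos: [550.0, 59.9, 307.5]
tcp_rot: [1.691, 2.644, 0.003]
wrist_force: [0.2, 0.9, -2.9]
finger_gap: 12.9
grasp_force: 59.8
```

```bash
python3 - <<'E'
from h import *
mz(2)
c=robot.camera_params("side");q,dd=robot.snapshot("side")
P=cloud(c,dd,np.ones(dd.shape,bool));near=P[np.hypot(P[:,0]-548,P[:,1]-61)<50]
for lo,hi in((112,127),(160,196),(200,235),(240,262)):
    H=near[(near[:,2]>lo)&(near[:,2]<hi)]
    if len(H)>5:print(lo,len(H),np.round(H.mean(0),1),np.round(H.min(0)),np.round(H.max(0)))
plan([455,339.5,306],2.197);plan([455,339.5,306],1.344)
cv2.imwrite("pics/s4.png",cv2.cvtColor(cv2.resize(q[100:260,210:370],None,fx=3.7,fy=3.7,interpolation=2),cv2.COLOR_RGB2BGR))
E
```

```text
t 20.60 Mz 0.020 [0.015 0.025] yaw 0.4330 F [-0.6  0.3 -3.5] p [549.6  59.9 306.5] j6 1.10 gf 60
112 130 [573.7  52.7 117.4] [538.  23. 112.] [597.  82. 125.]
160 228 [547.1  53.2 181.7] [531.  40. 162.] [569.  73. 196.]
200 58 [549.   57.3 216.3] [539.  48. 200.] [557.  64. 235.]
240 196 [546.9  49.  253.2] [529.  27. 240.] [571.  90. 262.]
shift [ 1.467e+00  1.580e-01 -1.000e-03] turn [ 0.000e+00  7.000e-04 -1.123e+00] yaw_y now 0.433
shift [ 1.467e+00  1.580e-01 -1.000e-03] turn [ 3.0e-04  5.0e-04 -5.8e-01] yaw_y now 0.433
```

View pics/s4.png

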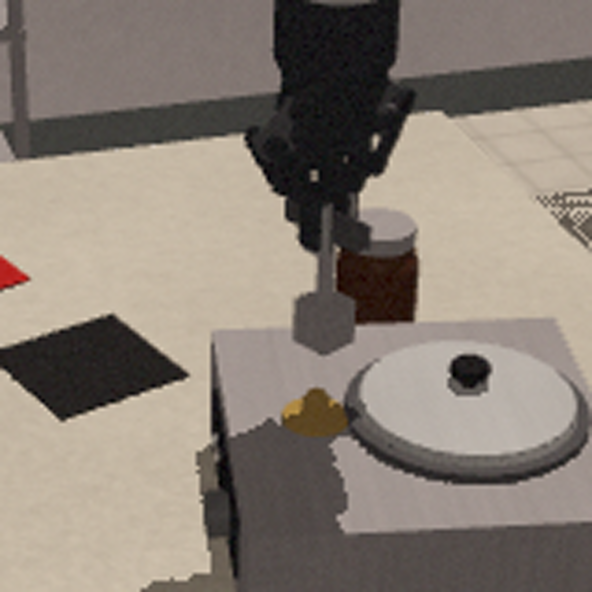

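The key is off, upright in the grip above the plug at (320,320). I'll carry it to the mat.

Call:
move_arm --motion "0 0.2 0.02 0 0 0 0;0 0.4 0.04 0 0 0 0;0 0.6 0.06 0 0 0 0;0 0.734 0.079 0 0 0 0;0 0.734 0.079 0 0 0 0"

```text
t: 21.28
eef_pos: [501.2, 201.2, 305.4]
tcp_rot: [-1.689, -2.648, 0.0]
wrist_force: [0.0, -1.0, -1.3]
finger_gap: 12.3
grasp_force: 59.7
```

Call:
move_arm --motion "0 0.2 0.02 0 0 0 0;0 0.4 0.04 0 0 0 0;0 0.6 0.06 0.1 0 0 0;0 0.734 0.079 0.3 0 0 0;0 0.734 0.079 0.5 0 0 0;0 0.734 0.079 0.7 0 0 0;0 0.734 0.079 0.73 0 0 0;0 0.734 0.079 0.73 0 0 0"

```text
t: 22.28
eef_pos: [455.1, 339.5, 160.6]
tcp_rot: [1.693, 2.646, 0.0]
wrist_force: [-0.3, -0.0, -2.0]
finger_gap: 12.8
grasp_force: 59.7
```

```bash
python3 -c "
from h import *
st();plan([455,339.5,145.5],.433)"
```

```text
t 22.27 tcp [455.1 339.5 160.6] x [-0.419  0.908 -0.   ] y [0.908 0.419 0.   ] z [ 0.  0. -1.] F [-0.3 -0.  -2. ] M [-0.019 -0.053 -0.01 ] gap 12.8 gf 59.7
shift [ 0.    -0.     0.075] turn [ 0.0002  0.0001 -0.0003] yaw_y now 0.4325
```

Call:
move_arm --motion "0 0 0 0.02 0 0 0;0 0 0 0.04 0 0 0;0 0 0 0.055 0 0 0;0 0 0 0.065 0 0 0;0 0 0 0.07 0 0 0;0 0 0 0.07 0 0 0"

```text
t: 23.02
eef_pos: [454.6, 339.8, 146.0]
tcp_rot: [1.692, 2.647, 0.0]
wrist_force: [0.0, 0.4, -1.2]
finger_gap: 12.9
grasp_force: 59.9
```

Call:
move_arm --motion "0 0 0 0.0025 0 0 0;0 0 0 0.005 0 0 0;0 0 0 0.005 0 0 0"

```text
t: 23.4
eef_pos: [454.9, 340.0, 145.9]
tcp_rot: [1.692, 2.646, 0.002]
wrist_force: [-1.2, -0.4, 11.3]
finger_gap: 12.9
grasp_force: 61.6
```

Call:
move_arm --motion "0 0 0 -0.002 0 0 0;0.3 0 0 -0.002 0 0 0;0.6 0 0 -0.002 0 0 0;0.6 0 0 -0.002 0 0 0;0.6 0 0 -0.002 0 0 0;0.6 0 0 -0.002 0 0 0;0.6 0 0 -0.1 0 0 0;0.6 0 0 -0.3 0 0 0;0.6 0 0 -0.5 0 0 0;0.6 0 0 -0.7 0 0 0;0.6 0 0 -0.8 0 0 0;0.6 0 0 -0.8 0 0 0;0.6 0 0 -0.8 0 0 0"

```text
t: 25.02
eef_pos: [454.3, 339.7, 303.9]
tcp_rot: [-1.692, -2.646, 0.002]
wrist_force: [0.3, 0.4, -0.3]
finger_gap: 51.2
grasp_force: 0.0
```

```bash
python3 - <<'E'
from h import *
st()
c=robot.camera_params("wrist");p,d=robot.snapshot("wrist");P=cloud(c,d,np.ones(d.shape,bool))
near=P[np.hypot(P[:,0]-455,P[:,1]-339)<60]
T=near[(near[:,2]>90)&(near[:,2]<110)];print("bar",len(T),np.round(T.mean(0),1),cv2.minAreaRect(T[:,:2].astype(np.float32)))
c=robot.camera_params("side");q,d=robot.snapshot("side")
cv2.imwrite("pics/s5.png",cv2.cvtColor(cv2.resize(q[120:260,170:357],None,fx=4,fy=4,interpolation=2),cv2.COLOR_RGB2BGR))
E
```

```text
t 25.02 tcp [454.3 339.7 303.9] x [-0.42   0.908 -0.   ] y [ 0.908  0.42  -0.001] z [-0.001 -0.001 -1.   ] F [ 0.3  0.4 -0.3] M [ 0.019 -0.039  0.026] gap 51.2 gf 0.0
bar 1314 [455.5 342.   98.6] ((455.99322509765625, 340.95263671875), (13.723824501037598, 65.18663787841797), 24.822416305541992)
```

View pics/s5.png

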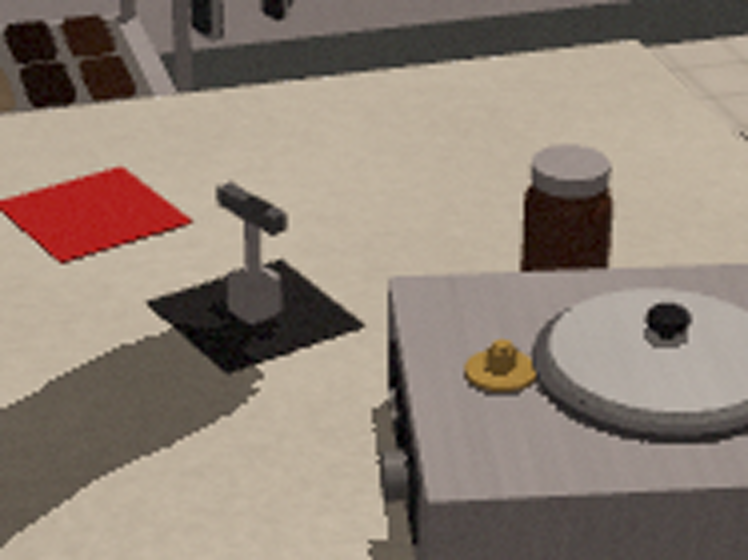

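The key stands upright at the centre of the dark mat (255,295), the plug is clear at (500,365), and the gripper is free.

```bash
python3 -c "
from rig import robot
print(robot.finish_job())"
```

```text
the job is handed in; nothing more can be done
None
```

I turned the plug snug at about 0.33 N m (measured at the wrist, target 0.32), stood the key upright back on its mat, left the tray, jar and mould untouched, and handed the job in at about 25 s; no verdict came back.

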